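# Undo the left-hand clamp nut on the gas dock and take out the spent filter cassette

## Task

Take the spent filter cassette out of the microscope's gas dock: its clamp nut has a left-hand thread, so turn it clockwise (seen from above), checking by feel that it runs lightly that way, until it comes up against its open stop. Work gently, without wrenching or shoving the dock on its soft rubber mounts. Then draw the cassette out forwards by its fin and set it down, not drop it, flat and fin up in the empty steel tray, leaving the dock clamp open and everything else where it is.

Things in the scene. Friction and masses are not known exactly. Their poses are not given: they have to be found in the camera images.
- base: Dark steel base plate of the gas dock, fixed to the bench, 180 x 110 x 6 mm. Origin on the bench surface, z up; its x axis points from the dock's open front (cassette end) to its rear (nut end).
- dock: Aluminium dock block, 170 x 100 mm, on rubber mounts on the base plate; unloaded, its frame coincides with base. The mounts spring back; they give 1 mm sideways per 2.5 N and 0.1 rad of twist about the nut's axis per 0.2 N m. It counts as shoved when that axis has moved 6 mm (15 N) and as wrenched at 0.2 rad (0.4 N m).
- channel (a point): Front end of the dock's channel floor, on its centre line, at (-65, 0, 20) mm in the dock frame. The channel runs along x to a white block at x = 22 mm (top z = 34 mm); it is 47 mm wide between two guide rails (12 mm thick, top z = 30 mm), open at the front and on top save for the clamp foot.
- nut_axis (a point): Point fixed to the dock on the hand nut's vertical axis, at (50, 0, 66.4) mm in the dock frame: mid-height of the nut when tight. The nut is a round dark knurled steel knob, 44 mm diameter, 28 mm high (z = 52.4 to 80.4 mm when tight), free all round. Below it, under z = 52 mm (4.5 mm more when open), is the clamp foot. The nut stays where it is left.
- nut_top (a point): Centre of the nut's top face (moves with it). Left-hand coarse thread: clockwise from above loosens; nut and foot climb 1.6 mm per rad, 2.8 rad from tight stop to open stop; it starts 0 to 1.2 rad from tight. A spring helps it open: clockwise takes 0.01 rising to 0.1 N m; counter-clockwise 0.15 to 0.19 N m at once. At either hard stop the moment climbs further at once.
- toe (a point): Under-edge of the tooth at the front end of the steel clamp foot (bar 78 x 22 x 8 mm reaching forward from the nut over the cassette). In the dock frame at x = -11 mm, z = 34.4 mm when tight, 38.9 mm at the open stop; above 38.5 mm counts as open. The tooth hooks in front of the cassette's cross rib (rib top z = 37.6 mm) and holds it in until the foot is up.
- cassette: Grey plastic filter cassette in the dock, about 150 g: slab 92 (x) x 44 (y) x 14 mm (z), origin at the centre of its underside, at about (-31.5, 0, 20) mm in the dock frame; x points to the dock's rear. Cross rib 3.6 mm high on top at x = 27.5 to 37.5 mm. Drawn 40 mm forward (-x of the dock) it is clear of the foot and can be lifted. The spare lying on the bench is not to be touched.
- fin (a point): Middle of the fin by which the cassette is held: at (-25, 0, 29) mm in the cassette frame. The fin is 30 mm along x, 14 mm thick (y) and 30 mm high, from the slab's top (z = 14 mm) to z = 44 mm.
- tray: Empty shallow steel tray fixed to the bench, open on top, 150 x 150 mm outside, 20 mm high, walls and floor 3 mm. Origin at the centre of its underside. The cassette's origin must end within 50 mm of the tray's centre along each side of the tray.
- reagent: Bystander, to be left alone: small closed jar, 34 mm diameter, 58 mm high. Origin at the centre of its underside.
- dish: Bystander, to be left alone: shallow glass dish, 60 mm diameter, 14 mm high. Origin at the centre of its underside.
- mouse: Bystander, to be left alone: black pointing device, 62 mm across, 34 mm high. Origin at the centre of its underside.
- vial_rack: Bystander, to be left alone: white rack of six capped vials, 70 x 90 mm, 66 mm high. Origin at the centre of its underside.
- spare: Bystander, to be left alone: spare filter cassette, like cassette, lying on the bench. Origin at the centre of its underside.
- tip_box: Bystander, to be left alone: white plastic box, 80 x 110 mm, 45 mm high. Origin at the centre of its underside.
- marker: Bystander, to be left alone: marker pen lying down, 120 mm long, 14 mm thick. Origin at the centre of its underside.
There are look-alikes about, which are no part of the job. Of the things that look like the base, the largest one is meant. Leave any blue look-alike of the cassette alone.

How it is judged:
By the outcome, as a careful person would: the job done as asked, in the order asked, and still so for the second after the job is handed in, with the robot touching nothing.
It also fails if it takes over 72 s, if anything falls off the work surface, if the arm or the gripper's body presses on something with over 40 N, if the wrist force passes 120 N, or if a joint passes its speed limit or range.

## Robot

A 6-joint arm with a two-finger parallel gripper is mounted at the origin on the work surface. World frame = base frame: x ahead of the robot, y to its left, z up, the work surface at z = 0. Lengths are in mm, angles in degrees, forces in N, time in s.
With the tool pointing down it reaches from about 300 to 850 mm from the base axis. Payload 4.2 kg.
Tool frame: the origin (TCP) lies midway between the tips of the shut fingers; the grasp point (between the pads) lies env.grasp_offset behind it (env.grasp_offset is the distance from the TCP to the grasp point, in mm); y points along the fingers, x is the direction in which the jaws open and shut, and the axes are right-handed (so a half turn about y gives the same grasp; the last joint's range is limited). The gripper opens to 91 mm and grips with 3 to 60 N. Pads are 32 mm wide; open, the fingers measure 118 mm over their backs; the gripper's body (76 mm by 178 mm) begins 60 mm behind the grasp point.
Start: joints at [-70.187, 18.312, 89.639, -0, 72.044, -1.146], TCP at [205.68, -536.972, 213.976] pointing down, gripper open.
Joint ranges: [-177.97, 177.97], [-48.28, 115.42], [12.27, 149.76], [-77.06, 257.06], [2.81, 150.46], [-146.56, 146.56]. Speed limits (degrees/s): [147.25, 147.25, 180, 180, 180, 180].

## Interface

Orientations are given as [roll, pitch, yaw] about the fixed x, y, z axes, in that order (R = Rz(yaw) Ry(pitch) Rx(roll)).
In Python, from workcell import state, vision, job, env gives the robot as it stands.
- The arm moves only by the shell command python3 -m handwheel 'ROWS' [FORCE]. ROWS is JSON, a list of rows, each a list of 3 entries, a list of its own where there are three numbers: the finger opening in cm, from 0 to 9.12, then the shift along the tool's x, y, z in cm, then the turn about the tool's y in degrees. A call has 1 to 10 rows; each row is the pose to reach, as a shift and turn from the pose measured when the call began, along the tool's axes at that moment; what a row does not reach only later rows make up. A row lasts 1/10 s, in which the tool goes at most 50 mm and 8.59 degrees, less where a joint would pass 70% of its speed; a pose out of reach is approached as far as the arm can. A call with a gripper value outside its range is refused whole. The fingers move at their own pace and stop on an object; FORCE is the grip in N (left out, the last holds). Time passes only in rows, so rows that repeat a pose let the fingers close. It gives the time, the measured TCP pose, the force and the opening at its end, in the units of the state.
- state(): the state, without advancing time (a new reading comes with each control period).
- vision.grab_frame(name): name is "scene" or "side" or "wrist"; returns the picture (400x640x3 uint8, red, green, blue); there is no depth.
- vision.camera_model(name): a dict with "fov_y" (degrees; the focal length in pixels is half the picture's height over the tangent of half this angle, whatever the lens; pixels are square), "cx", "cy" (the principal point, pixels), "distortion" ([k1, k2, p1, p2, k3] as OpenCV has them; the pictures are not rectified), "extrinsics" (4x4, takes a point from world to camera coordinates). Camera axes: x right, y up, looking along -z (the intrinsics and any distortion apply to the point x, -y, -z); pixel columns grow to the right and rows downward; lengths in mm; the calibration is good to about 2 mm. A picture is of the moment at which its call begins: read the wrist's pose just before it. camera_model takes no time and is no camera call; for the wrist camera it gives the pose at the moment of the call.
- job.job_done(): hands the job in, once; it reports no verdict.
The state is a dict: "time_s": time; "qpos": joint angles; "qvel": joint speeds; "effort": joint torques, N m; "ee_pos": TCP position; "ee_rot": TCP orientation; "force": force on the tool from outside, world axes, zero at the start; "torque": the same for the moment, N m; "gripper_width": finger opening in mm.
Only numpy, scipy, OpenCV 4.12 (cv2) and the standard library are available. Lean on these libraries where they do the work, as an engineer would, in place of code of your own. Each camera call takes 0.05 s, during which the arm holds its last target.

## Working session

There is one attempt and no reset: what is moved stays moved. The work goes in short steps, Python scripts to look and compute and a shell command to move; the robot and the scene stay as the last step left them, time stands still between calls to the robot, and variables do not carry over. Pictures are saved under pics/ and viewed, and the job is handed in when it is done.

```bash
ls; mkdir -p pics; python3 - <<'E'
from workcell import state, vision, job, env
import cv2
print(state()); print(env.grasp_offset)
for n in ("scene","side","wrist"):
    m=vision.camera_model(n); print(n,m)
    cv2.imwrite(f"pics/{n}0.png",vision.grab_frame(n)[:,:,::-1])
E
```

```text
pics
{'time_s': 0.0, 'qpos': array([-7.01867262e+01,  1.83511158e+01,  8.97067009e+01, -1.49398693e-03,
        7.20432787e+01, -1.14422764e+00]), 'qvel': array([-0.04739761, -0.12589175,  0.00625986,  0.04580043, -0.01674005,
       -0.01240288]), 'effort': array([-2.48767858e-03, -4.12463057e+01, -2.31977248e+01,  7.25401123e-02,
        4.58456366e-02, -1.48232430e-04]), 'ee_pos': array([ 205.50039889, -536.48151426,  213.12354816]), 'ee_rot': array([-89.99940132,   0.10110353, -69.04203617]), 'force': array([ 0.45673282, -0.85339677, -0.09050581]), 'torque': array([ 0.04042797,  0.01169528, -0.01443022]), 'gripper_width': 91.41767820769745}
18.8
scene {'fov_y': 52.86841459863216, 'cx': 321.3722572862169, 'cy': 197.18826671546677, 'distortion': array([-0.00359602,  0.        ,  0.        ,  0.        ,  0.        ]), 'extrinsics': array([[ 7.00258968e-01,  7.13655914e-01, -1.82377214e-02,
        -3.80487885e+02],
       [-5.35874870e-01,  5.42351250e-01,  6.47065101e-01,
         2.30828945e+02],
       [ 4.71673087e-01, -4.43340003e-01,  7.62216597e-01,
        -1.45380139e+03],
[... 446 characters left out ...]
     [-3.26811250e-01,  5.60445827e-01,  7.60982839e-01,
        -1.37627113e+03],
       [ 0.00000000e+00,  0.00000000e+00,  0.00000000e+00,
         1.00000000e+00]])}
wrist {'fov_y': 63.69871560268295, 'cx': 315.90437328884605, 'cy': 202.67980772494565, 'distortion': array([-0.06066533,  0.        ,  0.        ,  0.        ,  0.        ]), 'extrinsics': array([[ 3.58336201e-01, -9.33592483e-01, -4.92225592e-04,
        -5.74432958e+02],
       [ 8.92813192e-01,  3.42838115e-01, -2.92141456e-01,
         3.28552113e+01],
       [ 2.72909821e-01,  1.04245394e-01,  9.56374993e-01,
        -3.91380005e+02],
       [ 0.00000000e+00,  0.00000000e+00,  0.00000000e+00,
         1.00000000e+00]])}
```

View pics/scene0.png

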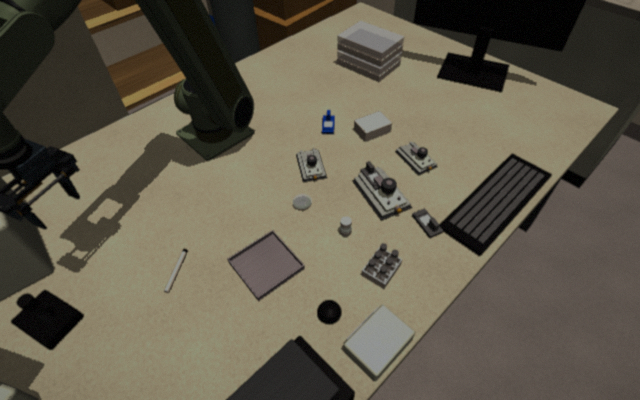

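View pics/side0.png

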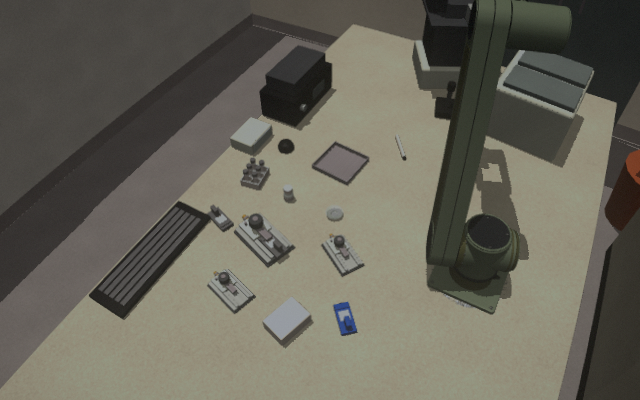

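View pics/wrist0.png

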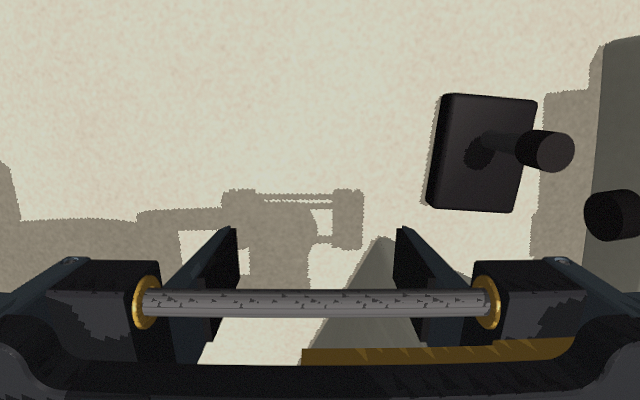

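The scene view shows three dock-like things, at (381,190), (311,165) and (416,157); the first is the largest. The blue cassette look-alike is at (328,122), the grey spare at (427,222), and the tray at (266,264). Next I'll crop in close and set up ray helpers.

```bash
cat > h.py <<'E'
import numpy as np, cv2
from workcell import state, vision, env
S=np.diag([1,-1,-1.])
def KD(m):
    f=200/np.tan(np.radians(m["fov_y"]/2)); return np.array([[f,0,m["cx"]],[0,f,m["cy"]],[0,0,1]]),np.array(m["distortion"])
def ray(m,uv):
    K,D=KD(m); p=cv2.undistortPoints(np.array([[uv]],float),K,D)[0,0]
    E=m["extrinsics"]; R=E[:3,:3]; d=R.T@(S@np.array([p[0],p[1],1])); return -R.T@E[:3,3], d/np.linalg.norm(d)
def onz(m,uv,z):
    o,d=ray(m,uv); return o+d*(z-o[2])/d[2]
def tri(ms,uvs):
    A=np.zeros((3,3));b=np.zeros(3);L=[]
    for m,uv in zip(ms,uvs):
        o,d=ray(m,uv);P=np.eye(3)-np.outer(d,d);A+=P;b+=P@o;L.append((o,P))
    x=np.linalg.solve(A,b); return x,[np.linalg.norm(P@(x-o)) for o,P in L]
def proj(m,X):
    K,D=KD(m);E=m["extrinsics"]; c=(S@(E[:3,:3]@np.atleast_2d(X).T+E[:3,3:4])).T
    return cv2.projectPoints(c.reshape(-1,1,3),np.zeros(3),np.zeros(3),K,D)[0][:,0]
def crop(src,dst,x0,y0,w,h,s):
    im=cv2.imread(src)[y0:y0+h,x0:x0+w]; im=cv2.convertScaleAbs(im,alpha=1.5); cv2.imwrite(dst,cv2.resize(im,None,fx=s,fy=s,interpolation=cv2.INTER_CUBIC))
E
python3 - <<'E'
from h import *
crop("pics/scene0.png","pics/scene0c.png",280,100,175,160,4)
crop("pics/side0.png","pics/side0c.png",195,185,180,150,4)
ms=vision.camera_model("scene");md=vision.camera_model("side")
for n,a,b in [("big nut",(389,185),(256,221)),("dockB nut",(312,160),(339,240)),("dockC nut",(422,152),(223,278)),("tray",(266,264),(341,162))]:
    print(n,tri([ms,md],[a,b]))
E
```

```text
big nut (array([637.09562642, 187.01830953,  69.61331496]), [np.float64(1.0604225734921497), np.float64(1.060422573492426)])
dockB nut (array([385.59618266, 113.79244727,  50.70606624]), [np.float64(0.28326643260854983), np.float64(0.28326643260846246)])
dockC nut (array([612.83644859, 391.22234142,  48.84935342]), [np.float64(1.4180982001305977), np.float64(1.4180982001307783)])
tray (array([ 553.12277672, -221.10174751,    7.39991519]), [np.float64(1.1507077253594642), np.float64(1.1507077253592994)])
```

View pics/scene0c.png

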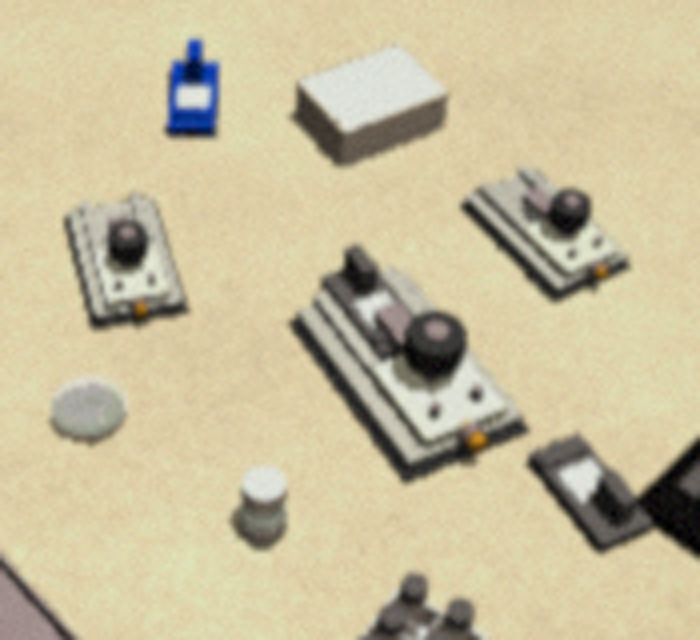

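View pics/side0c.png

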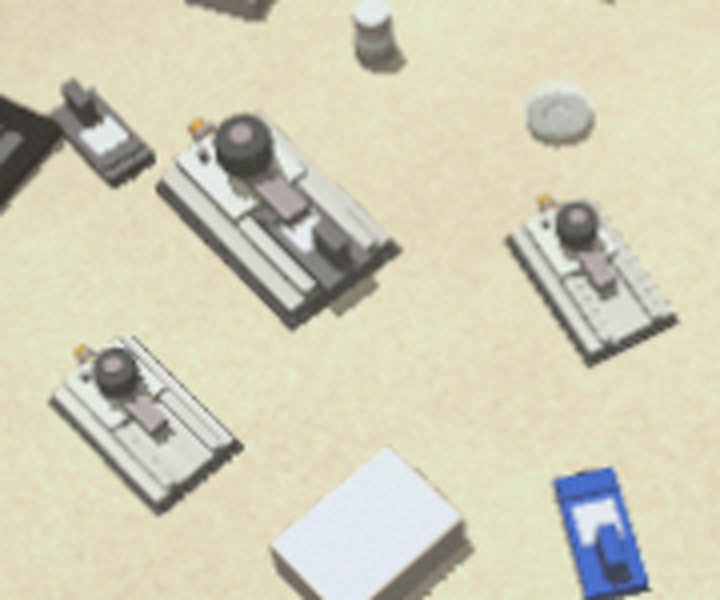

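The target is the big dock: its grey cassette has an upright fin, at scene crop (358,265) and side crop (332,240). The other two docks are smaller, and have no cassette in them. The blue cassette and the grey spare on the bench are left alone. Now I'll measure the axis.

```bash
python3 - <<'E'
from h import *
ms=vision.camera_model("scene");md=vision.camera_model("side")
c=lambda x,y:(x/4+280-.375,y/4+100-.375); d=lambda x,y:(x/4+195-.375,y/4+185-.375)
P={}
for n,a,b in [("nuttop",c(437,328),d(245,131)),("fintop",c(358,255),d(332,230)),
 ("baseL corner front far",c(295,322),d(400,246)),("base rear near",c(408,478),d(280,110)),("base rear far",c(525,428),d(158,186)) ]:
    x,e=tri([ms,md],[a,b]);P[n]=x;print(n,x.round(1),np.round(e,1))
v=P["nuttop"]-P["fintop"];print(np.degrees(np.arctan2(v[1],v[0])),np.hypot(*v[:2]))
# base corners at z=6/0
for n,uv in [("f",c(295,322)),("rn",c(408,478)),("rf",c(525,428))]: print(n,onz(ms,uv,4).round(1))
for n,uv in [("f1",d(400,246)),("f2",d(293,325)),("r",d(158,186))]: print("side",n,onz(md,uv,4).round(1))
for uv in [(230,262),(271,233),(303,265),(260,298)]: print("tray",onz(ms,uv,20).round(1))
for uv in [(313,163),(345,144),(369,160),(344,183)]: print("trayS",onz(md,uv,20).round(1))
E
```

```text
nuttop [636.6 184.8  85.6] [0.8 0.8]
fintop [535.8 218.1  66.1] [1.1 1.1]
baseL corner front far [510.5 173.3   5.4] [1.7 1.7]
base rear near [671.6 110.6   8.3] [8. 8.]
base rear far [708.8 216.6   4.8] [0.7 0.7]
-18.311678430528936 106.13668035268401
f [511.1 175.3   4. ]
rn [676.  118.5   4. ]
rf [708.  216.7   4. ]
side f1 [509.8 171.4   4. ]
side f2 [543.  272.7   4. ]
side r [709.9 216.5   4. ]
tray [ 487.6 -288.8   20. ]
tray [ 492.7 -149.8   20. ]
tray [ 633.4 -156.4   20. ]
tray [ 626.7 -297.5   20. ]
trayS [ 632.1 -158.1   20. ]
trayS [ 577.4 -301.4   20. ]
trayS [ 463.5 -268.4   20. ]
trayS [ 490.9 -125.7   20. ]
```

```bash
cat >> h.py <<'E'
from scipy.spatial.transform import Rotation as Ro
def goto(X,yaw,s=None):
    s=s or state(); R=Ro.from_euler("xyz",s["ee_rot"],degrees=True).as_matrix()
    d=R.T@(np.array(X)-s["ee_pos"])/10; t=(s["ee_rot"][2]-yaw)
    print("shift cm",d.round(2),"turn",round(t,1),"pos",s["ee_pos"].round(1),"rot",s["ee_rot"].round(1)); return d,t
E
python3 - <<'E'
from h import *
s=state();m=vision.camera_model("wrist");R=Ro.from_euler("xyz",s["ee_rot"],degrees=True).as_matrix()
o,_=ray(m,(320,200));print("cam in tool",R.T@(o-s["ee_pos"]))
for uv in [(320,20),(320,100),(320,200),(100,100)]:
  for z in (0,70): print(uv,z,(R.T@(onz(m,uv,z)-s["ee_pos"])).round(0))
goto([640,120,260],90); print(np.degrees(np.arctan2(120,640)))
E
```

```text
cam in tool [  -0.27612546 -170.41623807   83.32520205]
(320, 20) 0 [  4. 213. 173.]
(320, 20) 70 [  4. 143. 156.]
(320, 100) 0 [  5. 213.  89.]
(320, 100) 70 [  4. 143.  88.]
(320, 200) 0 [  5. 213. -30.]
(320, 200) 70 [  4. 143. -10.]
(100, 100) 0 [-253.  214.   92.]
(100, 100) 70 [-207.  144.   90.]
shift cm [-45.79  -4.61  64.06] turn -159.0 pos [ 205.5 -536.6  213.3] rot [-90.    0.1 -69. ]
10.619655276155134
```

```bash
python3 - <<'E'
from h import *
goto([667,195,260],90)
E
```

```text
shift cm [-51.82  -4.6   69.26] turn -159.0 pos [ 205.5 -536.6  213.3] rot [-90.    0.1 -69. ]
```

```bash
python3 -m handwheel '[[9.1,[-2.6,-0.4,3.5],-8],[9.1,[-5.2,-0.8,7.0],-16],[9.1,[-7.8,-1.2,10.5],-24],[9.1,[-10.4,-1.6,14.0],-32],[9.1,[-13.0,-2.0,17.5],-40],[9.1,[-15.6,-2.4,21.0],-48],[9.1,[-18.2,-2.8,24.5],-56],[9.1,[-20.8,-3.2,28.0],-64],[9.1,[-23.4,-3.6,31.5],-72],[9.1,[-26.0,-4.0,35.0],-80]]' 12; python3 - <<'E'
from h import *
goto([667,195,260],90)
E
```

```text
time_s: 1.15
ee_pos: [439.9, -167.0, 253.8]
ee_rot: [-89.9, 0.0, 11.3]
force: [-0.2, -1.0, 0.0]
gripper_width: 91.0
shift cm [29.35 -0.59 31.05] turn -78.7 pos [ 439.9 -167.   253.8] rot [-89.9   0.   11.3]
```

```bash
python3 -m handwheel '[[9.1,[3.2,-0.1,3.4],-8.5],[9.1,[6.4,-0.2,6.8],-17],[9.1,[9.6,-0.3,10.2],-25.5],[9.1,[12.8,-0.4,13.6],-34],[9.1,[16,-0.5,17],-42],[9.1,[19.2,-0.5,20.4],-50],[9.1,[22.4,-0.6,23.8],-58],[9.1,[25.6,-0.6,27.2],-66],[9.1,[28,-0.6,29.8],-74],[9.1,[29.35,-0.6,31.05],-78.7]]' 12;  python3 -m handwheel '[[9.1,[0,0,0],0],[9.1,[0,0,0],0]]'; python3 - <<'E'
from h import *
s=state();m=vision.camera_model("wrist");im=vision.grab_frame("wrist")
cv2.imwrite("pics/w1.png",im[:,:,::-1]);np.save("w1.npy",m,allow_pickle=True)
print(s["ee_pos"],s["ee_rot"],s["force"],s["torque"])
E
```

```text
time_s: 2.15
ee_pos: [667.7, 198.1, 258.7]
ee_rot: [-89.9, -0.1, 90.4]
force: [0.1, -0.5, 0.2]
gripper_width: 90.8
time_s: 2.35
ee_pos: [667.3, 198.0, 257.6]
ee_rot: [-89.8, -0.0, 90.3]
force: [0.5, 0.2, 0.8]
gripper_width: 91.1
[667.25605414 198.00410446 257.59816451] [-8.97839583e+01 -4.23876150e-02  9.03218168e+01] [0.52819353 0.21707594 0.80440781] [ 0.07773996 -0.14134176 -0.03971487]
```

View pics/w1.png

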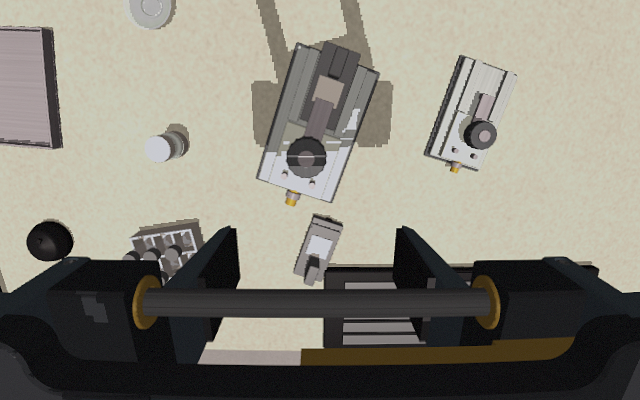

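The wrist view shows the dock at (315,120), the nut top at (306,157), the fin at about (340,60) and the base corners at (298,42), (378,70), (334,202) and (257,177). The second dock at (478,110) is a look-alike.

```bash
python3 - <<'E'
from h import *
m=np.load("w1.npy",allow_pickle=True).item(); ms=vision.camera_model("scene");md=vision.camera_model("side")
crop("pics/w1.png","pics/w1c.png",240,30,160,190,4) if 0 else crop("pics/w1.png","pics/w1c.png",245,30,150,145,4)
for uv in [(298,42),(378,70),(334,202),(257,177)]: print("base",onz(m,uv,5).round(1))
print("nut",onz(m,(306,157),81).round(1)); print("fin",onz(m,(340,58),64).round(1))
print("tri nut",tri([ms,md,m],[(388.9,181.6),(255.9,217.4),(306,157)]))
E
```

```text
base [509.9 175.5   5. ]
base [541.1 274.1   5. ]
base [711.8 223.3   5. ]
base [677.3 119.    5. ]
nut [638.3 187.3  81. ]
fin [535.7 222.7  64. ]
tri nut (array([636.73407679, 185.87156117,  85.59656222]), [np.float64(0.45014668802939867), np.float64(1.730702104320578), np.float64(1.7489655025242414)])
```

View pics/w1c.png

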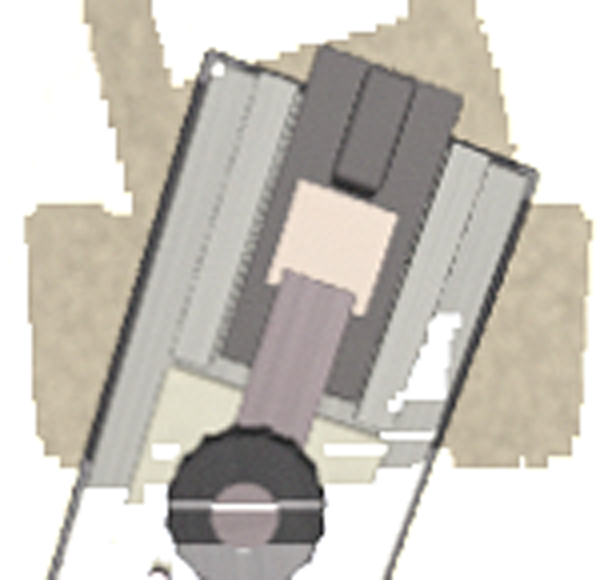

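```bash
python3 - <<'E'
from h import *
goto([637.3,186.2,140],90)
s=state();R=Ro.from_euler("xyz",s["ee_rot"],degrees=True).as_matrix();m=vision.camera_model("wrist")
for dz in (0,30,60,100): print(dz,proj(m,s["ee_pos"]+R@np.array([0,dz,0])))
E
```

```text
shift cm [-1.11 11.83  2.95] turn 0.3 pos [667.1 197.3 258.2] rot [-89.8  -0.   90.3]
0 [[315.66054738 253.48483089]]
30 [[315.72717137 233.6537149 ]]
60 [[315.77830738 218.43955177]]
100 [[315.83043043 202.93779127]]
```

```bash
python3 -m handwheel '[[9.1,[-0.3,3,0.8],0.3],[9.1,[-0.6,6,1.6],0.3],[9.1,[-0.9,9,2.4],0.3],[9.1,[-1.1,11,2.9],0.3],[9.1,[-1.1,11.8,2.95],0.3],[9.1,[-1.1,11.8,2.95],0.3],[9.1,[-1.1,11.8,2.95],0.3]]'; python3 - <<'E'
from h import *
s=state();m=vision.camera_model("wrist");im=vision.grab_frame("wrist")
cv2.imwrite("pics/w2.png",im[:,:,::-1]);np.save("w2.npy",m,allow_pickle=True)
print(s["ee_pos"],s["ee_rot"],s["force"],s["torque"])
R=Ro.from_euler("xyz",s["ee_rot"],degrees=True).as_matrix()
print(proj(m,s["ee_pos"]+R@np.array([0,57,0])), proj(m,[637,186,83]))
E
```

```text
time_s: 3.1
ee_pos: [638.2, 186.0, 141.8]
ee_rot: [-90.0, -0.1, 89.9]
force: [0.2, 0.1, 0.2]
gripper_width: 91.1
[638.24316382 185.95361474 141.77920589] [-8.99632781e+01 -7.78024453e-02  8.99250218e+01] [0.1878642  0.14369863 0.19501714] [ 0.12679617 -0.14420579 -0.01234338]
[[315.69917922 219.8176109 ]] [[315.65674232 217.50606478]]
```

View pics/w2.png

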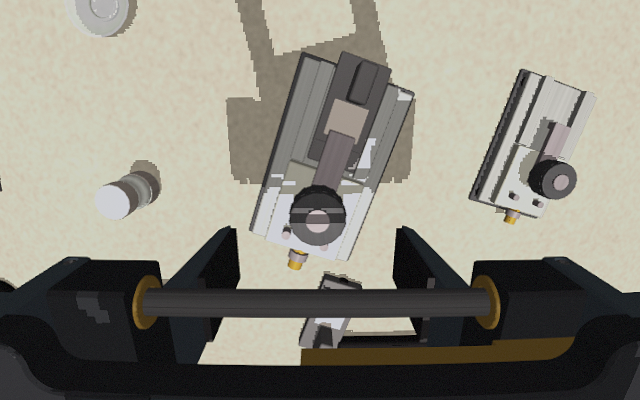

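```bash
python3 - <<'E'
from h import *
im=cv2.imread("pics/w2.png")[160:275,250:410]; cv2.imwrite("pics/w2c.png",cv2.resize(im,None,fx=5,fy=5,interpolation=cv2.INTER_CUBIC))
E
```

```text
(no output)
```

View pics/w2c.png

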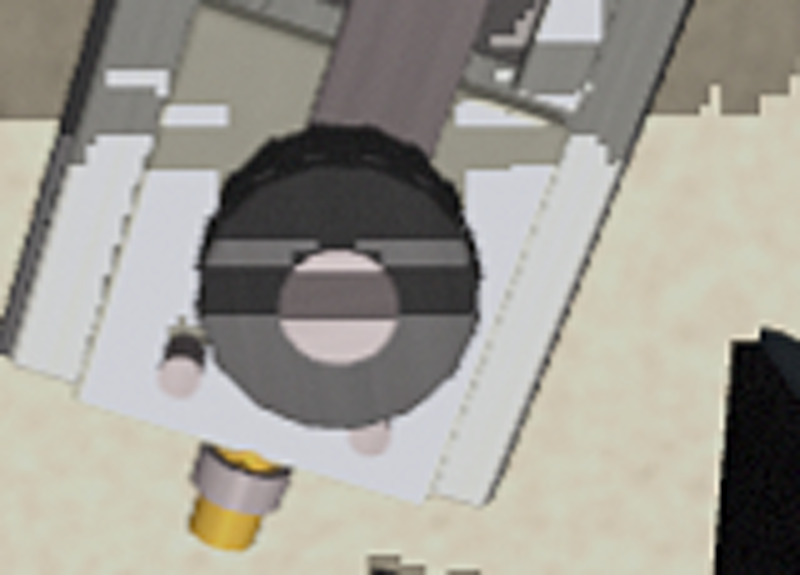

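```bash
python3 - <<'E'
from h import *
a=np.load("w1.npy",allow_pickle=True).item();m=np.load("w2.npy",allow_pickle=True).item();ms=vision.camera_model("scene");md=vision.camera_model("side")
for z in (80,83,86): print(onz(m,(318,219.4),z).round(1), onz(ms,(388.9,181.6),z).round(1), onz(md,(255.9,217.4),z).round(1), onz(a,(306,156.8),z).round(1))
print(tri([a,m],[(306,156.8),(318,219.4)]));print(tri([a,m,ms,md],[(306,156.8),(318,219.4),(388.9,181.6),(255.9,217.4)]))
# long edges on base/dock in w2: direction
for p,q,z in [((250,231),(304,52),6),((352,260),(413,93),6)]:
  u=onz(m,p,z);v=onz(m,q,z); print("edge",np.degrees(np.arctan2(*(u-v)[[1,0]])),u.round(1),v.round(1))
E
```

```text
[639.6 187.8  80. ] [634.3 189.8  80. ] [638.8 181.1  80. ] [638.2 187.3  80. ]
[638.5 187.8  83. ] [635.8 187.5  83. ] [637.2 182.9  83. ] [637.7 187.3  83. ]
[637.4 187.8  86. ] [637.4 185.1  86. ] [635.6 184.6  86. ] [637.3 187.4  86. ]
(array([637.08985044, 187.60400371,  87.0075484 ]), [np.float64(0.14172774624670076), np.float64(0.1417277462466962)])
(array([636.7915942 , 186.40687636,  85.79655059]), [np.float64(1.1409411325057375), np.float64(1.5009416160233056), np.float64(0.9076946445762776), np.float64(2.157633979019888)])
edge -18.689832100883432 [679.2 118.6   6. ] [510.1 175.8   6. ]
edge -16.752045997592322 [712.2 224.3   6. ] [544.4 274.8   6. ]
```

```bash
python3 - <<'E'
from h import *
goto([637.3,187.0,60],90)
E
python3 -m handwheel '[[9.1,[0.1,2.5,0.1],0],[9.1,[0.1,5,0.1],0],[9.1,[0.1,6.6,0.1],0],[9.1,[0.1,7.4,0.1],0],[9.1,[0.1,7.9,0.1],0],[9.1,[0.1,8.2,0.1],0],[9.1,[0.1,8.2,0.1],0]]' 12;  python3 - <<'E'
from h import *
s=state();goto([637.3,187.0,60],90);print(s["force"],s["torque"])
E
```

```text
shift cm [0.07 8.2  0.11] turn -0.1 pos [638.4 186.2 142. ] rot [-90.   -0.1  89.9]
time_s: 3.85
ee_pos: [637.9, 187.5, 60.6]
ee_rot: [-90.1, -0.1, 89.9]
force: [-0.1, 0.8, -0.1]
gripper_width: 91.0
shift cm [-0.05  0.06  0.06] turn -0.1 pos [637.9 187.5  60.6] rot [-90.1  -0.1  89.9]
[-0.07817771  0.76990522 -0.06038544] [ 0.10241424 -0.17789851  0.01739696]
```

```bash
python3 -m handwheel '[[6,[0,0,0],0],[6,[0,0,0],0],[5,[0,0,0],0],[5,[0,0,0],0],[4.7,[0,0,0],0],[4.7,[0,0,0],0]]' 8; python3 - <<'E'
from h import *
s=state();print(s["ee_pos"],s["force"],s["torque"],s["gripper_width"])
im=vision.grab_frame("wrist")[150:300,220:420];cv2.imwrite("pics/w3.png",cv2.resize(im[:,:,::-1],None,fx=4,fy=4,interpolation=cv2.INTER_CUBIC))
E
```

```text
time_s: 4.45
ee_pos: [637.9, 187.5, 60.6]
ee_rot: [-90.1, -0.1, 89.9]
force: [0.5, 0.3, -0.5]
gripper_width: 47.5
[637.87635693 187.45933403  60.6173489 ] [ 0.52254327  0.32556065 -0.54207695] [ 0.07116129 -0.1117957  -0.01695701] 47.51560978966809
```

View pics/w3.png

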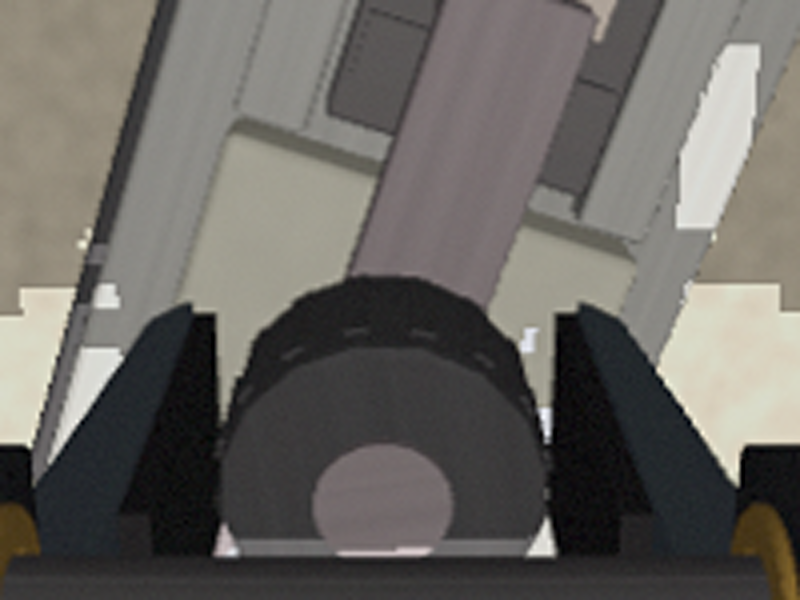

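```bash
python3 -m handwheel '[[4.4,[0,0,0],0],[4.2,[0,0,0],0],[4.0,[0,0,0],0],[4.0,[0,0,0],0]]' 12; python3 - <<'E'
from h import *
s=state();print(s["ee_pos"],s["force"],s["torque"],s["gripper_width"])
E
```

```text
time_s: 4.9
ee_pos: [637.9, 187.3, 60.6]
ee_rot: [-90.1, -0.1, 89.9]
force: [0.8, -0.6, 0.3]
gripper_width: 43.5
[637.87428291 187.33112355  60.5647134 ] [ 0.77595362 -0.55658927  0.34205265] [-0.01383736 -0.10919019  0.01301092] 43.51630592717099
```

```bash
python3 -m handwheel '[[4.0,[0,0,0],3],[4.0,[0,-0.02,0],6],[4.0,[0,-0.02,0],8],[4.0,[0,-0.02,0],8]]' 12; python3 - <<'E'
from h import *
s=state();print(s["ee_pos"],s["ee_rot"],s["force"],s["torque"],s["gripper_width"],s["qpos"])
E
```

```text
time_s: 5.3
ee_pos: [637.9, 187.4, 60.8]
ee_rot: [-90.0, -0.1, 82.0]
force: [-0.5, -0.8, 0.6]
gripper_width: 43.5
[637.89013577 187.38928586  60.78561694] [-90.04367861  -0.10456696  81.95370869] [-0.46467323 -0.80412403  0.5595041 ] [ 0.05554104 -0.11337198  0.0492666 ] 43.484578976286734 [ 15.34008086  33.00994065  88.61632035   0.09243642  58.29217619
 -66.66211546]
```

Clockwise takes about 0.04 N m, so it runs lightly. I'll carry on in steps.

```bash
cat > st.py <<'E'
from h import *
s=state();print("yaw",s["ee_rot"][2].round(1),"pos",s["ee_pos"].round(1),"F",s["force"].round(1),"T",s["torque"].round(3),"w",round(s["gripper_width"],1),"q6",s["qpos"][5].round(1))
E
python3 -m handwheel '[[4.0,[0,-0.01,0],4],[4.0,[0,-0.02,0],8],[4.0,[0,-0.03,0],12],[4.0,[0,-0.04,0],16],[4.0,[0,-0.05,0],20],[4.0,[0,-0.05,0],20]]' 12 | tail -1; python3 st.py
python3 -m handwheel '[[4.0,[0,-0.01,0],4],[4.0,[0,-0.02,0],8],[4.0,[0,-0.03,0],12],[4.0,[0,-0.04,0],16],[4.0,[0,-0.05,0],20],[4.0,[0,-0.05,0],20]]' 12 | tail -1; python3 st.py
```

```text
gripper_width: 43.8
yaw 62.0 pos [638.  187.6  61.3] F [0.3 0.8 0.4] T [ 0.107 -0.203  0.026] w 43.8 q6 -46.7
gripper_width: 43.9
yaw 42.1 pos [638.2 187.9  61.9] F [ 1.1  0.7 -0.1] T [ 0.097 -0.204  0.067] w 43.9 q6 -26.8
```

```bash

python3 -m handwheel '[[4.0,[0,-0.01,0],4],[4.0,[0,-0.02,0],8],[4.0,[0,-0.03,0],12],[4.0,[0,-0.04,0],16],[4.0,[0,-0.05,0],20],[4.0,[0,-0.05,0],20]]' 12 | tail -1; python3 st.py
python3 -m handwheel '[[4.0,[0,-0.01,0],4],[4.0,[0,-0.02,0],8],[4.0,[0,-0.03,0],12],[4.0,[0,-0.04,0],16],[4.0,[0,-0.05,0],20],[4.0,[0,-0.05,0],20]]' 12 | tail -1; python3 st.py
```

```text
gripper_width: 43.5
yaw 22.3 pos [638.4 188.1  62.4] F [ 0.5  0.3 -0.9] T [ 0.15  -0.171  0.049] w 43.5 q6 -7.0
gripper_width: 43.9
yaw 2.5 pos [638.8 188.3  63. ] F [ 1.8  1.1 -0.2] T [ 0.145 -0.294  0.078] w 43.9 q6 12.8
```

```bash

python3 -m handwheel '[[4.0,[-0.03,-0.01,-0.03],3],[4.0,[-0.05,-0.02,-0.05],6],[4.0,[-0.05,-0.03,-0.05],9],[4.0,[-0.05,-0.03,-0.05],10]]' 12 | tail -1; python3 st.py
python3 -m handwheel '[[4.0,[0,-0.01,0],3],[4.0,[0,-0.02,0],6],[4.0,[0,-0.03,0],9],[4.0,[0,-0.03,0],10]]' 12 | tail -1; python3 st.py
```

```text
gripper_width: 43.7
yaw -7.4 pos [638.8 188.   63.3] F [ 2.5  1.5 -1.3] T [ 0.284 -0.362  0.117] w 43.7 q6 22.7
gripper_width: 43.8
yaw -17.3 pos [639.  188.   63.4] F [ 2.1  0.9 -1.5] T [ 0.16  -0.426  0.242] w 43.8 q6 32.6
```

The moment climbed from 0.12 to 0.24 N m over 10°, well above the 0.1 N m running maximum. That is the open stop, about 104° in. I'll ease the twist off, then release.

```bash

python3 -m handwheel '[[4.0,[-0.02,0,0],-2],[4.0,[-0.02,0,0],-3],[4.0,[-0.02,0,0],-3]]' 12 | tail -1; python3 st.py
python3 -m handwheel '[[4.8,[0,0,0],0],[5.5,[0,0,0],0],[7.5,[0,0,0],0],[9.1,[0,0,0],0],[9.1,[0,0,0],0]]' 12 | tail -1; python3 st.py
python3 -m handwheel '[[9.1,[0,-1,0],0],[9.1,[0,-3.5,0],0],[9.1,[0,-7,0],0],[9.1,[0,-10.5,0],0],[9.1,[0,-12,0],0],[9.1,[0,-12,0],0]]' 12 | tail -1; python3 st.py
python3 - <<'E'
from h import *
m=vision.camera_model("wrist");im=vision.grab_frame("wrist")
cv2.imwrite("pics/w4.png",im[:,:,::-1]);np.save("w4.npy",m,allow_pickle=True)
for n in ("scene","side"): cv2.imwrite(f"pics/{n}1.png",vision.grab_frame(n)[:,:,::-1])
crop("pics/side1.png","pics/side1c.png",215,195,100,90,8)
E
```

```text
gripper_width: 43.6
yaw -14.2 pos [638.9 188.1  63.4] F [ 2.3  1.2 -0.7] T [ 0.155 -0.394  0.139] w 43.6 q6 29.5
gripper_width: 76.0
yaw -14.2 pos [638.8 188.   63.4] F [-0.7  0.2  0.5] T [-0.003 -0.083 -0.034] w 76.0 q6 29.5
gripper_width: 90.8
yaw -14.2 pos [639.9 188.  187.5] F [ 0.1  0.1 -0.5] T [-0.072 -0.103 -0.04 ] w 90.8 q6 29.5
```

View pics/w4.png

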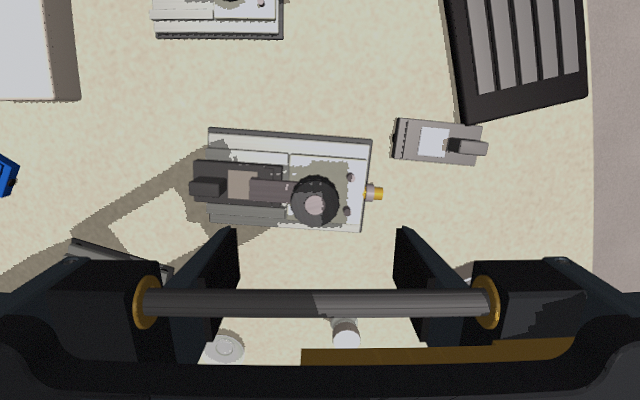

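View pics/side1c.png

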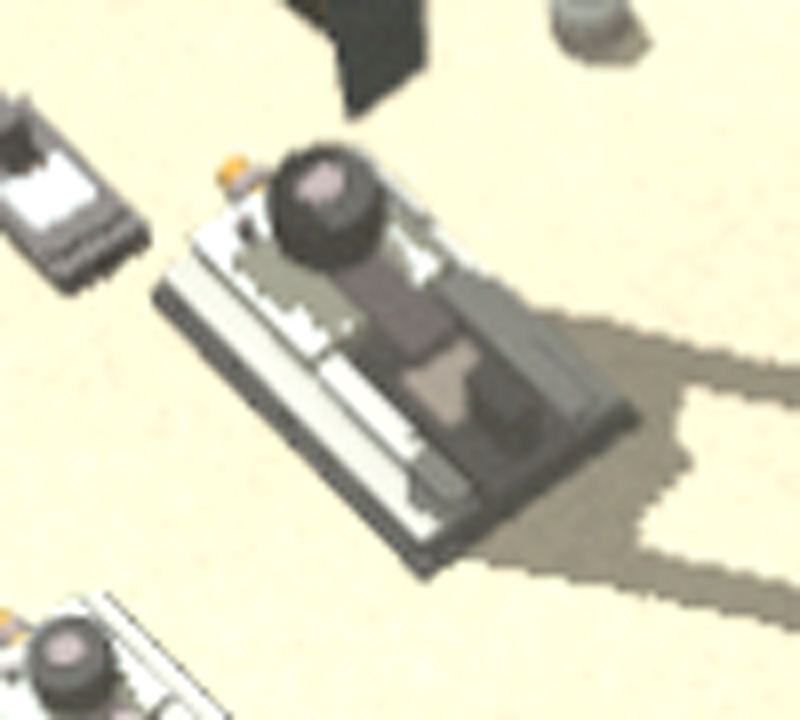

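The nut is released, and the dock is back square with everything still in place (wrist image: nut at (315,202), fin at (207,187)). Next I'll look from above the fin with the jaws across the dock.

```bash
python3 - <<'E'
from h import *
goto([537,220,150],72)
E
```

```text
shift cm [-10.54   3.22   0.68] turn -86.2 pos [637.5 187.4 182.3] rot [-89.8  -0.1 -14.2]
```

```bash
python3 -m handwheel '[[9.1,[-1,0,0],-8.5],[9.1,[-2,0,0],-17],[9.1,[-3.5,0,0.1],-25.5],[9.1,[-5,0,0.2],-34],[9.1,[-6.5,0,0.4],-42.5],[9.1,[-8,0.5,0.5],-51],[9.1,[-9.5,1,0.6],-59.5],[9.1,[-10.5,2,0.7],-68],[9.1,[-10.5,3,0.7],-76.5],[9.1,[-10.5,3.2,0.7],-85]]' 12 |tail -1; python3 -m handwheel '[[9.1,[0,0,0],1],[9.1,[0,0,0],1]]' 12 |tail -1;python3 st.py
python3 - <<'E'
from h import *
m=vision.camera_model("wrist");im=vision.grab_frame("wrist")
cv2.imwrite("pics/w5.png",im[:,:,::-1]);np.save("w5.npy",m,allow_pickle=True)
im=im[90:290,220:420];cv2.imwrite("pics/w5c.png",cv2.resize(im[:,:,::-1],None,fx=3,fy=3,interpolation=cv2.INTER_CUBIC))
E
```

```text
gripper_width: 91.1
gripper_width: 91.2
yaw 70.0 pos [534.5 219.3 145.9] F [ 0.3  0.3 -0.5] T [ 0.06  -0.172 -0.022] w 91.2 q6 -48.9
```

View pics/w5c.png

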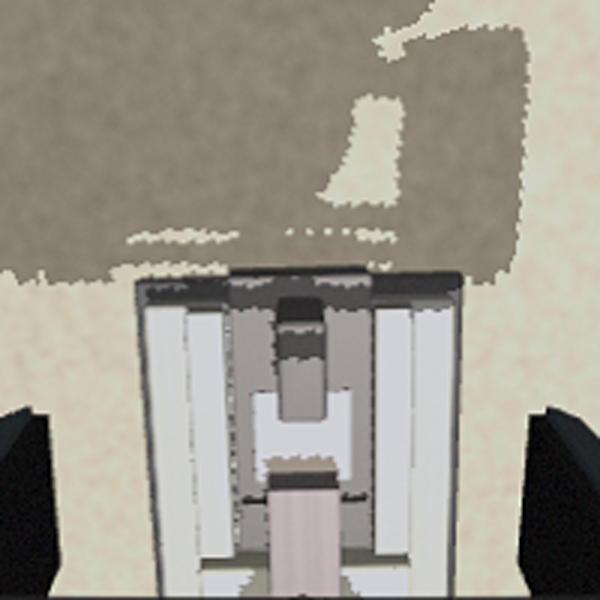

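```bash
python3 - <<'E'
from h import *
a=np.load("w1.npy",allow_pickle=True).item();m=np.load("w5.npy",allow_pickle=True).item();ms=vision.camera_model("scene");md=vision.camera_model("side")
c=lambda x,y:(x/3+220-.33,y/3+90-.33)
f=c(301.5,371); print("fin",onz(m,f,64).round(1),tri([a,m],[(339.1,60.9),f]),tri([m,ms,md],[f,(369.1,163.4),(277.6,242.1)]))
for p,q,z in [(c(148,305),c(165,595),6),(c(462,290),c(455,595),6),(c(278,330),c(281,420),64),(c(325,330),c(325,420),64),(c(376,310),c(376,553),30),(c(187,310),c(203,557),30)]:
  u=onz(m,p,z);v=onz(m,q,z);print(np.degrees(np.arctan2(*(v-u)[[1,0]])).round(1),u.round(1),v.round(1))
goto([536,220,38],71.7)
E
```

```text
fin [538.4 221.6  64. ] (array([538.51208884, 221.69391743,  63.8505346 ]), [np.float64(0.16581167442776107), np.float64(0.16581167442768469)]) (array([536.30287282, 219.49459423,  66.24300391]), [np.float64(2.6722644044421062), np.float64(2.503662964022943), np.float64(0.6316306805430084)])
-19.3 [517.8 175.3   6. ] [621.7 138.9   6. ]
-18.2 [548.6 275.1   6. ] [658.1 239.1   6. ]
-18.4 [525.1 219.5  64. ] [550.1 211.2  64. ]
-19.4 [529.5 231.6  64. ] [554.3 222.8  64. ]
-18.5 [538.5 246.2  30. ] [618.1 219.6  30. ]
-18.2 [518.7 191.6  30. ] [599.8 164.9  30. ]
shift cm [ 0.11 10.84 -0.13] turn -1.7 pos [534.9 219.4 146.4] rot [-89.7   0.1  70. ]
```

Fin top measures z = 64, as expected; it stands at (538, 221.3) and the dock yaw is -18.5°. Descending to tip z = 39.

```bash
python3 - <<'E'
from h import *
goto([538,221.2,39],71.5)
E
```

```text
shift cm [ 0.29 10.74 -0.28] turn -1.5 pos [534.9 219.4 146.4] rot [-89.7   0.1  70. ]
```

```bash
python3 -m handwheel '[[9.1,[0.3,2,-0.3],-1.5],[9.1,[0.3,5,-0.3],-1.5],[9.1,[0.3,8,-0.3],-1.5],[9.1,[0.3,9.5,-0.3],-1.5],[9.1,[0.3,10.3,-0.3],-1.5],[9.1,[0.3,10.7,-0.3],-1.5],[9.1,[0.3,10.7,-0.3],-1.5]]' 12 |tail -1; python3 st.py
python3 -m handwheel '[[6,[0,0,0],0],[4,[0,0,0],0],[2.5,[0,0,0],0],[2,[0,0,0],0],[2,[0,0,0],0],[2,[0,0,0],0],[2,[0,0,0],0]]' 8 |tail -1; python3 st.py
python3 - <<'E'
from h import *
im=vision.grab_frame("wrist")[140:300,220:420];cv2.imwrite("pics/w6c.png",cv2.resize(im[:,:,::-1],None,fx=3,fy=3,interpolation=cv2.INTER_CUBIC))
E
```

```text
gripper_width: 91.2
yaw 71.5 pos [538.5 221.3  39.5] F [-0.3  0.1  0.5] T [ 0.088 -0.142  0.002] w 91.2 q6 -50.4
gripper_width: 38.1
yaw 71.5 pos [538.5 221.3  39.6] F [ 0.6 -1.  -0.2] T [ 0.091 -0.139 -0.032] w 38.1 q6 -50.4
```

View pics/w6c.png

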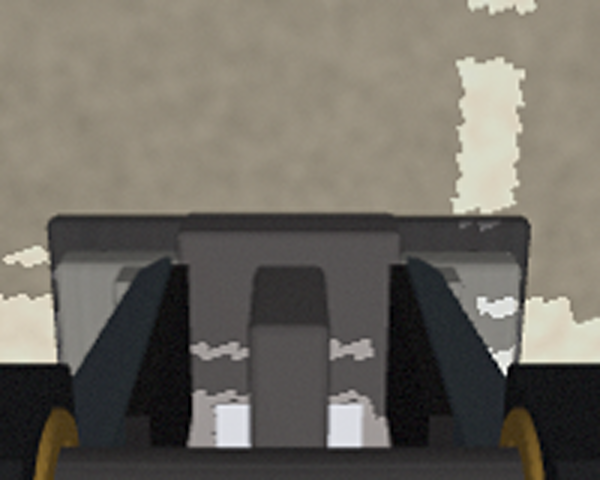

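The fin is centred between the fingers. Closing the grip.

```bash
python3 -m handwheel '[[2,[0,0,0],0],[2,[0,0,0],0],[1.6,[0,0,0],0],[1.3,[0,0,0],0],[1.0,[0,0,0],0],[1.0,[0,0,0],0],[1.0,[0,0,0],0]]' 20 |tail -1; python3 st.py
python3 -m handwheel '[[1.0,[0,0,0.1],0],[1.0,[0,0,0.2],0],[1.0,[0,0,0.3],0],[1.0,[0,0,0.3],0]]' 20 |tail -1; python3 st.py
```

```text
gripper_width: 14.1
yaw 71.5 pos [538.5 221.3  39.5] F [-0.1 -0.3 -0.2] T [ 0.112 -0.163 -0.001] w 14.1 q6 -50.4
gripper_width: 13.9
yaw 71.5 pos [535.5 222.2  39.6] F [-0.   0.2 -0.9] T [ 0.047 -0.188 -0.037] w 13.9 q6 -50.2
```

```bash

python3 -m handwheel '[[1.0,[0,0,0.2],0],[1.0,[0,0,0.4],0],[1.0,[0,0,0.6],0],[1.0,[0,0,0.8],0],[1.0,[0,0,1.0],0],[1.0,[0,0,1.0],0]]' 20 |tail -1; python3 st.py
```

```text
gripper_width: 13.4
yaw 71.5 pos [525.6 225.5  39.6] F [ 0.2  0.3 -1.3] T [ 0.069 -0.155 -0.008] w 13.4 q6 -49.6
```

```bash

python3 -m handwheel '[[1.0,[0,0,0.5],0],[1.0,[0,0,1.0],0],[1.0,[0,0,1.5],0],[1.0,[0,0,2.0],0],[1.0,[0,0,2.5],0],[1.0,[0,0,3.0],0],[1.0,[0,0,3.5],0],[1.0,[0,0,4.0],0],[1.0,[0,0,4.5],0],[1.0,[0,0,4.5],0]]' 20 |tail -1; python3 st.py
python3 - <<'E'
from h import *
cv2.imwrite("pics/side2.png",vision.grab_frame("side")[:,:,::-1]);crop("pics/side2.png","pics/side2c.png",215,185,120,100,6)
E
```

```text
gripper_width: 13.9
yaw 71.5 pos [482.1 239.9  39.7] F [ 0.9  0.1 -1.6] T [ 0.107 -0.132 -0.024] w 13.9 q6 -46.5
```

View pics/side2c.png

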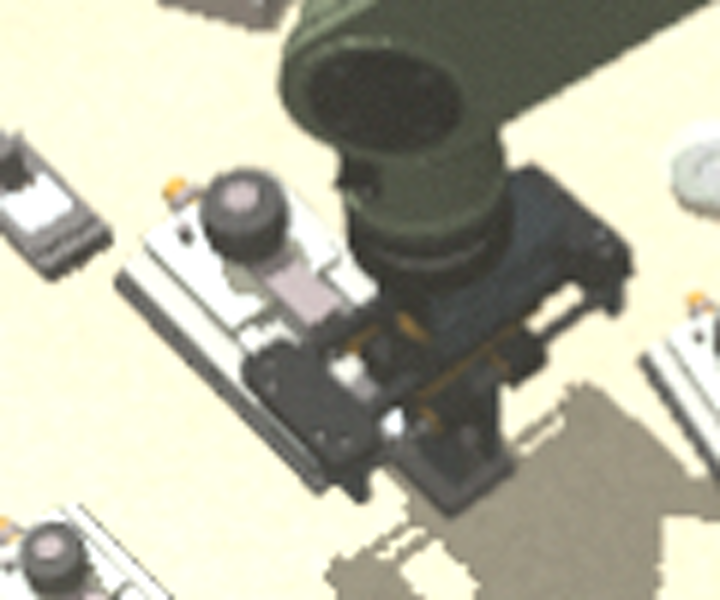

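```bash
python3 -m handwheel '[[1.0,[0,-0.5,0],0],[1.0,[0,-1.5,0],0],[1.0,[0,-3,0],0],[1.0,[0,-5,0],0],[1.0,[0,-8,0],0],[1.0,[0,-10,0],0],[1.0,[0,-12,0],0],[1.0,[0,-12,0],0]]' 20 |tail -1; python3 st.py
python3 - <<'E'
from h import *
crop("pics/scene0.png","pics/sct.png",215,220,100,90,7)
crop("pics/side0.png","pics/sdt.png",300,130,85,65,8)
E
```

```text
gripper_width: 13.8
yaw 71.5 pos [485.4 240.7 163.5] F [-0.5  0.5 -1. ] T [ 0.092 -0.105  0.006] w 13.8 q6 -46.5
```

View pics/sct.png

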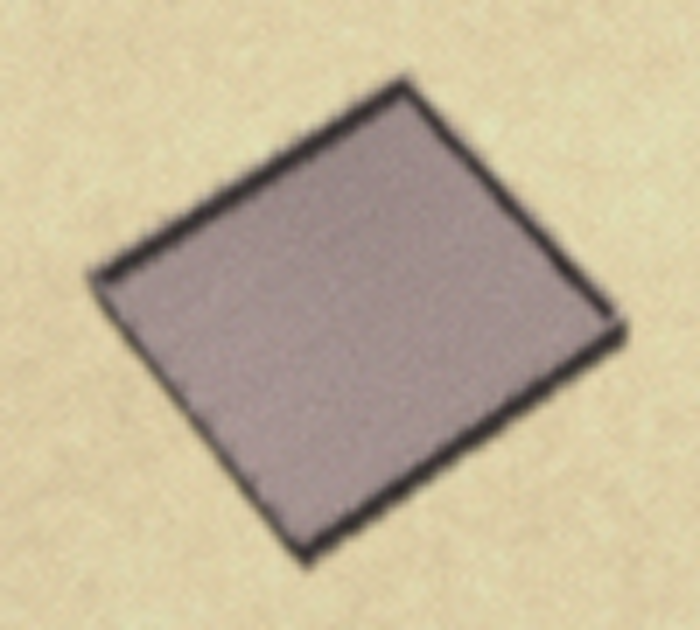

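View pics/sdt.png

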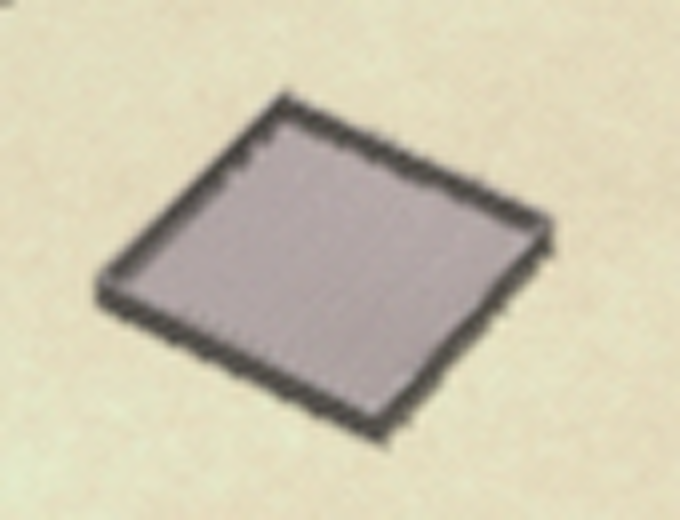

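```bash
python3 - <<'E'
from h import *
ms=vision.camera_model("scene");md=vision.camera_model("side")
A=[(x/7+215-.43,y/7+220-.43) for x,y in [(93,275),(405,78),(622,322),(305,546)]]
B=[(x/8+300-.44,y/8+130-.44) for x,y in [(285,95),(550,220),(380,424),(100,283)]]
P=[]
for a in A:
    x,e=min((tri([ms,md],[a,b]) for b in B),key=lambda r:max(r[1])+abs(r[0][2]-20)); P.append(x);print(x.round(1),np.round(e,1))
P=np.array(P);c=P.mean(0);print(c,[np.linalg.norm(P[i]-P[i-1]).round(1) for i in range(4)])
yaw=87;tz=np.array([-np.sin(np.radians(yaw)),np.cos(np.radians(yaw))])
t=c[:2]+25*tz;print(t);goto([*t,150],yaw)
E
```

```text
[ 473.3 -285.6   15.6] [0.7 0.7]
[ 485.2 -138.8   12.8] [0.3 0.3]
[ 633.  -154.    13.6] [0.7 0.7]
[ 619.  -299.8   15.2] [1.3 1.3]
[ 552.64378538 -219.5754135    14.29322657] [np.float64(146.4), np.float64(147.3), np.float64(148.6), np.float64(146.5)]
[ 527.67804701 -218.2670146 ]
shift cm [-42.18   1.2  -18.59] turn -15.5 pos [485.4 240.7 163.5] rot [-90.   -0.2  71.5]
```

```bash
python3 -m handwheel '[[1.0,[-3,0,-1.3],-1],[1.0,[-7,0,-3.1],-2],[1.0,[-11.5,0,-5.1],-4],[1.0,[-16,0,-7.1],-6],[1.0,[-20.5,0,-9],-8],[1.0,[-25,0,-11],-10],[1.0,[-29.5,0,-13],-12],[1.0,[-34,0,-15],-12.5],[1.0,[-37.5,0,-16.5],-12.5],[1.0,[-39.5,0,-17.4],-12.5]]' 20 |tail -1; python3 -m handwheel '[[1.0,[0,0,0],0],[1.0,[0,0,0],0]]'|tail -1; python3 st.py; python3 -c "
from h import *
goto([527.8,-217,120],84.2)"
```

```text
gripper_width: 13.7
gripper_width: 13.9
yaw 83.7 pos [ 523.6 -192.2  160.2] F [-0.3  0.3 -1.1] T [ 0.14  -0.126  0.043] w 13.9 q6 -105.3
shift cm [-2.44  4.01 -0.69] turn -0.5 pos [ 523.6 -192.2  160.2] rot [-89.9  -0.2  83.7]
```

```bash
python3 -m handwheel '[[1.0,[-1,1,-0.3],-0.3],[1.0,[-2,2.5,-0.6],-0.5],[1.0,[-2.4,5,-0.7],-0.5],[1.0,[-2.4,7.5,-0.7],-0.5],[1.0,[-2.4,9.2,-0.7],-0.5],[1.0,[-2.4,10,-0.7],-0.5],[1.0,[-2.4,10,-0.7],-0.5],[1.0,[-2.4,10,-0.7],-0.5]]' 20 |tail -1;  python3 st.py; python3 - <<'E'
from h import *
cv2.imwrite("pics/w7.png",vision.grab_frame("wrist")[:,:,::-1])
cv2.imwrite("pics/side3.png",vision.grab_frame("side")[:,:,::-1]);crop("pics/side3.png","pics/side3c.png",290,110,110,90,6)
E
```

```text
gripper_width: 13.6
yaw 84.3 pos [ 528.3 -216.5   60.3] F [-0.5  0.  -1.5] T [ 0.107 -0.146  0.008] w 13.6 q6 -108.0
```

View pics/w7.png

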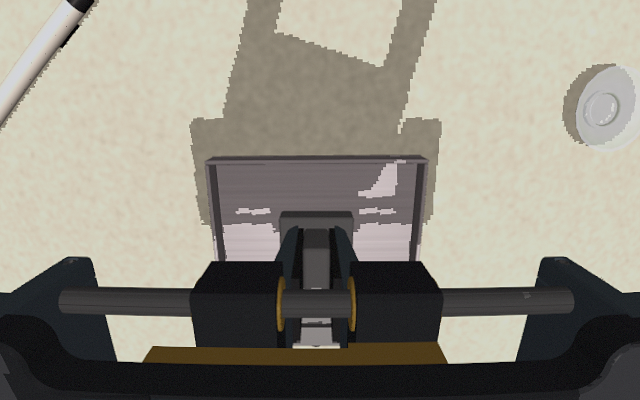

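View pics/side3c.png

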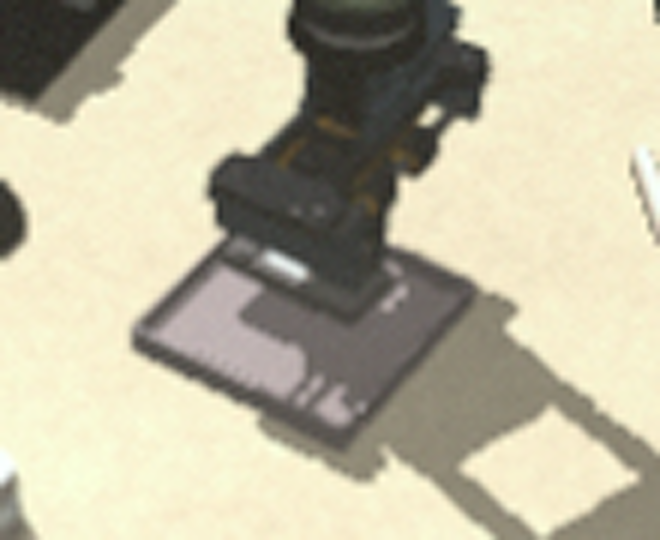

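```bash
python3 - <<'E'
from h import *
s=state();m=vision.camera_model("wrist");R=Ro.from_euler("xyz",s["ee_rot"],degrees=True).as_matrix()
for uv,z in [((317,158),20),((207,160),20),((428,158),20),((317,212),54)]: print(uv,(R.T@(onz(m,uv,z)-s["ee_pos"])).round(1))
E
```

```text
(317, 158) [ 0.9 41.  49.2]
(207, 160) [-72.2  40.8  48.1]
(428, 158) [74.7 41.3 49.5]
(317, 212) [ 0.8  7.  23.2]
```

The cassette is centred in the tray. Lowering, slowly at the end.

```bash
python3 -m handwheel '[[1.0,[0,1,0],0],[1.0,[0,2,0],0],[1.0,[0,2.8,0],0],[1.0,[0,3.2,0],0],[1.0,[0,3.4,0],0],[1.0,[0,3.5,0],0],[1.0,[0,3.5,0],0]]' 20 |tail -1;  python3 st.py; python3 -m handwheel '[[1.0,[0,0.05,0],0],[1.0,[0,0.1,0],0],[1.0,[0,0.15,0],0],[1.0,[0,0.15,0],0]]' 20 |tail -1;  python3 st.py
```

```text
gripper_width: 14.0
yaw 84.2 pos [ 528.8 -216.6   26. ] F [-0.7 -0.2 -1.1] T [ 0.054 -0.111  0.048] w 14.0 q6 -108.0
gripper_width: 14.2
yaw 84.3 pos [ 528.8 -216.6   24.6] F [-1.2 -0.3 -1.5] T [ 0.074 -0.098  0.023] w 14.2 q6 -108.0
```

```bash
python3 -m handwheel '[[1.0,[0,0.05,0],0],[1.0,[0,0.1,0],0],[1.0,[0,0.15,0],0],[1.0,[0,0.15,0],0]]' 20 |tail -1;  python3 st.py;  python3 -m handwheel '[[1.0,[0,0.05,0],0],[1.0,[0,0.1,0],0],[1.0,[0,0.1,0],0]]' 20 |tail -1;  python3 st.py
```

```text
gripper_width: 14.3
yaw 84.3 pos [ 528.8 -216.6   23. ] F [-0.2 -0.1 -1.4] T [ 0.084 -0.113 -0.011] w 14.3 q6 -108.0
gripper_width: 14.4
yaw 84.3 pos [ 528.9 -216.6   22.6] F [-1.7  0.8  4.6] T [ 0.184  0.26  -0.007] w 14.4 q6 -108.0
```

Contact at z = 22.6 with about 6 N up. Releasing gently.

```bash
python3 -m handwheel '[[1.4,[0,0,0],0],[1.4,[0,0,0],0],[1.6,[0,0,0],0],[1.8,[0,0,0],0],[2.2,[0,0,0],0],[3.5,[0,0,0],0],[5,[0,0,0],0],[5,[0,0,0],0]]' 3 |tail -1;  python3 st.py;  python3 -m handwheel '[[5,[0,-1,0],0],[5,[0,-3,0],0],[5,[0,-6,0],0],[5,[0,-10,0],0],[5,[0,-14,0],0],[5,[0,-16,0],0],[5,[0,-16,0],0]]' |tail -1;  python3 st.py
python3 - <<'E'
from h import *
m=vision.camera_model("wrist");np.save("w8.npy",m,allow_pickle=True)
for n in ("wrist","scene","side"): cv2.imwrite(f"pics/{n}8.png",vision.grab_frame(n)[:,:,::-1])
crop("pics/side8.png","pics/side8c.png",200,110,200,150,4)
crop("pics/scene8.png","pics/scene8c.png",215,100,225,200,3)
E
```

```text
gripper_width: 43.3
yaw 84.3 pos [ 528.9 -216.6   22.6] F [-0.3 -0.3  0.2] T [ 0.125 -0.183  0.001] w 43.3 q6 -108.0
gripper_width: 50.1
yaw 84.3 pos [ 530.6 -218.   187. ] F [-0.5 -1.  -0.7] T [ 0.093 -0.192  0.042] w 50.1 q6 -107.9
```

View pics/wrist8.png

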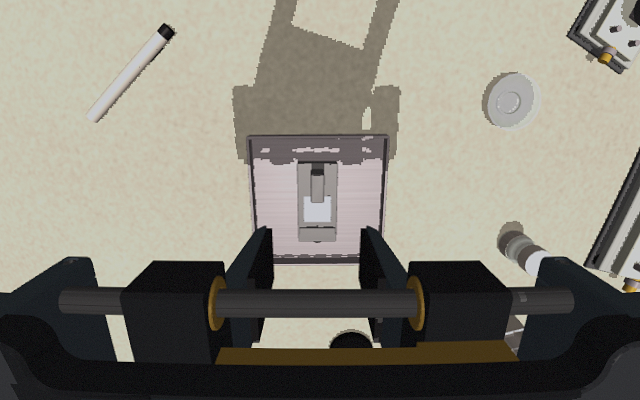

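View pics/side8c.png

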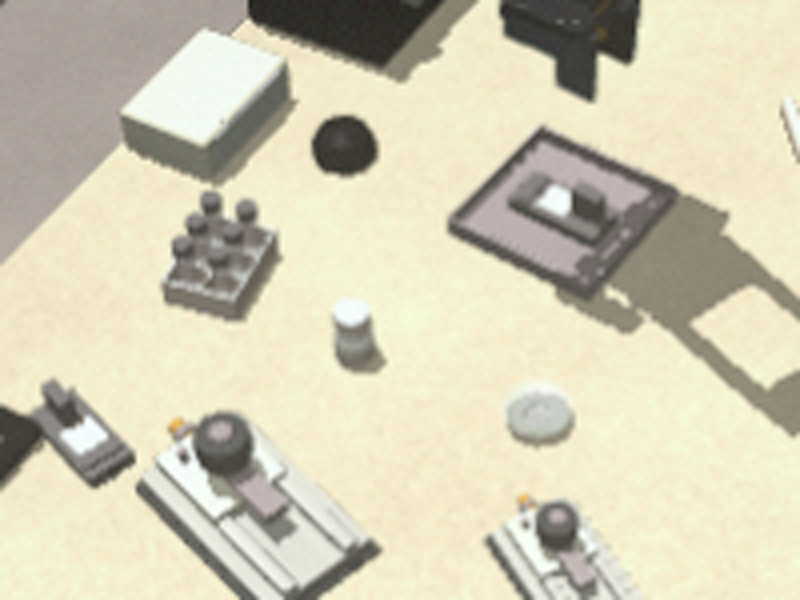

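View pics/scene8c.png

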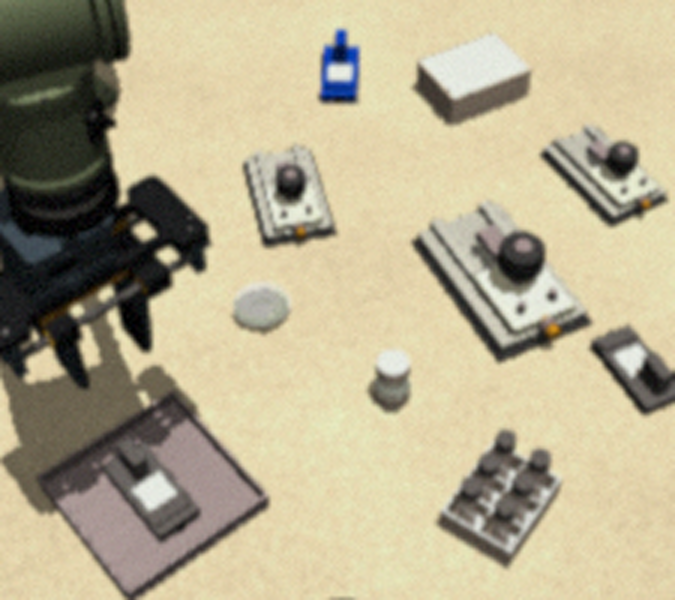

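```bash
python3 - <<'E'
from workcell import job,state
print(state()["time_s"]); print(job.job_done())
E
```

```text
21.85
the job is handed in; nothing more can be done
None
```

I took the spent cassette out of the large dock and set it in the steel tray, then handed the job in at 21.9 s; the hand-in gives no verdict.

- **Nut:** It ran clockwise at about 0.03–0.1 N m. After about 105° the moment climbed to about 0.24–0.28 N m, which I took as the open stop. I eased back 3° to let the dock untwist before letting go. Sideways force read about 3 N at most.
- **Cassette:** It slid about 59 mm forward with almost no resistance, so the clamp tooth was clear of the rib. I lowered it until it touched the tray at about 6 N, then released it gently.
- **Last pictures:** The cassette lies flat and fin up near the tray's centre. The dock is empty and square, and the bystanders that the pictures show appear unmoved. The gripper is clear of everything.
- **Not measured directly:** I didn't measure the clamp foot's height. I judge the clamp open from the moment at the stop and the free pull.
- **Checks that disagreed:**
  - The nut top measured z ≈ 86 mm, where the text implies 80–82 mm.
  - The tray rim measured about 14 mm high, against 20 mm in the text.
  - The centre of the base plate was about 20 mm from where the text puts the dock origin. I used the measured nut and fin positions instead.

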